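# Click the orange socket case shut

### The arm

A 6-joint arm with a two-finger parallel gripper is mounted at the origin on the work surface. World frame = base frame: x ahead of the robot, y to its left, z up, the work surface at z = 0. Lengths are in m, angles in rad, forces in N, time in s.
With the tool pointing down it reaches from about 0.3 to 0.775 m from the base axis. Payload 14.6 kg.
Tool frame: the origin (TCP) lies on the centre line of the jaws, within the pads' length; the fingertips stand 11 mm ahead of it and the grasp point (between the pads) lies 8 mm behind it (finger_overhang is the distance from the TCP to the fingertips, in m); x points along the fingers, z is the direction in which the jaws open and shut, and the axes are right-handed (so a half turn about x gives the same grasp; the last joint's range is limited). The gripper opens to 85 mm and grips with 20 to 120 N. Pads are 22 mm wide; open, the fingers measure 114 mm over their backs; the gripper's body (76 mm by 85 mm) begins 54 mm behind the grasp point. The pads swing forward as they close: fully open they stand 13 mm farther back than shut.
Start: joints at [1.101, 0.3, 1.521, -0, 1.321, -0.067], TCP at [0.216, 0.506, 0.242] pointing down, gripper open.
Joint ranges: [-3.03, 3.03], [-0.79, 2.21], [0.23, 2.52], [-1.04, 4.18], [0, 3.07], [-2.55, 2.55]. Speed limits (rad/s): [2.22, 2.22, 2.57, 3.14, 3.14, 3.14].

### API

Orientations are given as a unit quaternion [w, x, y, z].
In Python, from rig import get_state, camera, hand_in, finger_overhang gives the robot as it stands.
- The arm moves only by the shell command python3 -m crank 'ROWS'. ROWS is a JSON object of lists of equal length, an entry for each row: "rot": the turn, a rotation vector about the tool's x, y, z in degrees, a list of three; "travel": the shift along the tool's x, y, z in m, a list of three; "grip": the finger opening in m, from 0 to 0.0854. A call has 1 to 20 rows; each row shifts and turns the pose as measured when the row begins, along the tool's axes as they then stand; what a row does not reach is not made up. A row lasts 1/8 s, in which the tool goes at most 62.5 mm and 10.7 degrees, less where a joint would pass 70% of its speed; a pose out of reach is approached as far as the arm can. A call is refused whole if a number of a shift passes 0.0625 or a number of a turn 10.7, either way. A call with a gripper value outside its range is refused whole. The fingers move at their own pace and stop on an object; the grip force is fixed at half the most. Time passes only in rows, so rows that do not move let the fingers close. It gives the time, the measured TCP pose, the force and the opening at its end, in the units of the state.
- get_state(): the state, without advancing time (a new reading comes with each control period).
- camera(name): name is "side" or "top" or "wrist"; returns a dict with "img" (420x560x3 uint8, red, green, blue), "range_z" (420x560 float32, m along the optical axis (not along the pixel's ray), 0 where there is no reading), "intrinsics" (3x3 intrinsics, pixels), "D" ([k1, k2, p1, p2, k3] as OpenCV has them; the pictures are not rectified), "xyz" and "orientation" of the camera in the world. Camera axes: x right, y down, z forward; pixel columns grow to the right and rows downward; lengths in m; the calibration is good to about 2 mm. A picture is of the moment at which its call begins.
- hand_in(): hands the job in, once; it reports no verdict.
The state is a dict: "time": time; "joint_pos": joint angles; "joint_velocities": joint speeds; "joint_efforts": joint torques, N m; "position": TCP position; "tool_rot": TCP orientation; "force": force on the tool from outside, world axes, zero at the start; "ft_torque": the same for the moment, N m; "width": finger opening in m.
Only numpy, scipy, OpenCV 4.12 (cv2) and the standard library are available. Lean on these libraries where they do the work, as an engineer would, in place of code of your own. Each camera call takes 0.05 s, during which the arm holds its last target. There are 200 camera calls.

### The job

Three socket cases on the garage cart have been left with their lids ajar. Shut the orange-lidded one: press the edge of its lid opposite the hinge down past the spring catch until it clicks and the lid stays fully shut by itself. Leave the blue-lidded and green-lidded cases open just as they are.

Things in the scene. Friction and masses are not known exactly. Their poses are not given: they have to be found in the camera images.
- orange_lid (a joint): hinge angle of the orange lid, rad: 0 fully shut, growing as it opens; starts at 0.35 to 0.65. A weak sprung hinge with friction props it up: let go before the click, it rises again to 0.2 or more. The catch is met at about 0.08 and passed at about 0.04; it takes about 10 N downwards near the free edge. Past it the lid snaps to about 0 and stays.
- orange_edge (a point): press here: top of the orange lid, mid-width, 15 mm in from its free edge (opposite the hinge, with the latch tab). Axes turn with the lid: x along it to the hinge, y along the hinge, z out of its top. The hinge axis lies 136 mm along +x and 10 mm along -z, 55 mm above the table; shut, this point is 65 mm up. Lid 151 x 110 x 10 mm on a fixed black box 140 x 110 x 55 mm.
- blue_edge (a point): the same point on the lid of the blue-lidded case, alike in all but colour; it too stands ajar and must be left alone
- green_edge (a point): the same point on the lid of the green-lidded case, alike in all but colour; it too stands ajar and must be left alone

How it is judged:
By the outcome, as a careful person would: the job done as asked, in the order asked, and still so for the second after the job is handed in, with the robot touching nothing.
It also fails if it takes over 30 s, if anything falls off the work surface, if the arm or the gripper's body presses on something with over 40 N, if the wrist force passes 120 N, or if a joint passes its speed limit or range.

## Working session

There is one attempt and no reset: what is moved stays moved. The work goes in short steps, Python scripts to look and compute and a shell command to move; the robot and the scene stay as the last step left them, time stands still between calls to the robot, and variables do not carry over. Pictures are saved under pics/ and viewed, about 8 in all and at most 12, crops included, and the job is handed in when it is done.

```bash
mkdir -p pics
cat > h.py <<'E'
import numpy as np, cv2
from scipy.spatial.transform import Rotation as R
from rig import *
def q(o): return R.from_quat([o[1],o[2],o[3],o[0]])
def cloud(c):
    h,w=c["range_z"].shape
    u,v=np.meshgrid(np.arange(w),np.arange(h))
    p=cv2.undistortPoints(np.stack([u,v],-1).reshape(-1,1,2).astype(np.float64),np.array(c["intrinsics"]),np.array(c["D"])).reshape(h,w,2)
    z=c["range_z"]
    P=np.dstack([p[...,0]*z,p[...,1]*z,z])
    return (q(c["orientation"]).apply(P.reshape(-1,3))+np.array(c["xyz"])).reshape(h,w,3)
E
python3 - <<'E'
from h import *
s=get_state(); print(s["time"],s["position"],s["tool_rot"],s["force"],s["width"],finger_overhang)
ims=[]
for n in("top","side"):
    c=camera(n); P=cloud(c); np.savez(n+".npz",P=P,img=c["img"],z=c["range_z"])
    print(n,c["xyz"]); cv2.imwrite(f"pics/{n}.png",c["img"][...,::-1])
    hsv=cv2.cvtColor(c["img"],cv2.COLOR_RGB2HSV)
    for nm,lo,hi in(("o",5,22),("g",40,85),("b",95,125)):
        m=(hsv[...,0]>=lo)&(hsv[...,0]<=hi)&(hsv[...,1]>120)&(hsv[...,2]>60)&(c["range_z"]>0)&(P[...,2]>.04)
        k,l,st,ce=cv2.connectedComponentsWithStats(m.astype(np.uint8))
        for i in range(1,k):
            if st[i,4]>150: print(nm,st[i],ce[i].round(),P[l==i].mean(0).round(3),P[l==i].min(0).round(3),P[l==i].max(0).round(3))
E
```

```text
0.0 [0.21548578 0.50578684 0.2417229 ] [ 0.5895574  -0.39009033  0.59025723  0.38967681] [-0.31657867 -0.27637034  0.13700652] 0.0856206712261255 0.011
top [ 0.35883457 -0.00616702  1.20231023]
o [ 173   41  245   15 2360] [295.  47.] [ 0.929 -0.002  0.055] [ 0.914 -0.299  0.047] [0.945 0.299 0.065]
o [ 56 152  38  31 967] [ 74. 167.] [0.618 0.511 0.07 ] [0.584 0.466 0.052] [0.655 0.558 0.076]
o [ 132  196   63   52 2730] [161. 222.] [0.489 0.285 0.1  ] [0.434 0.21  0.041] [0.545 0.363 0.135]
o [518 223  20  62 520] [526. 248.] [ 0.455 -0.555  0.047] [ 0.371 -0.585  0.04 ] [ 0.515 -0.535  0.057]
g [ 241  177   71   63 2739] [277. 208.] [0.528 0.029 0.102] [ 0.457 -0.044  0.06 ] [0.602 0.11  0.138]
b [ 367  169   77   68 2863] [406. 203.] [ 0.545 -0.253  0.1  ] [ 0.47  -0.329  0.056] [ 0.63  -0.171  0.138]
side [ 0.47025418 -0.70812513  0.82045383]
o [161  12  14  16 185] [167.  19.] [0.235 0.714 0.208] [0.214 0.549 0.202] [0.256 0.775 0.29 ]
o [179  45  25  19 397] [191.  54.] [0.29  0.718 0.101] [0.259 0.663 0.097] [0.322 0.78  0.107]
o [117  46  19  19 256] [127.  56.] [0.104 0.715 0.1  ] [0.082 0.663 0.096] [0.132 0.782 0.105]
o [298  90  26  19 439] [310.  99.] [0.621 0.51  0.069] [0.584 0.465 0.064] [0.656 0.559 0.075]
o [241 134  50  28 932] [265. 146.] [0.491 0.255 0.107] [0.435 0.206 0.062] [0.547 0.362 0.133]
o [ 440  149  108  220 2344] [491. 254.] [ 0.931 -0.031  0.055] [ 0.869 -0.335  0.049] [0.945 0.3   0.142]
g [ 251  203   73   44 1495] [286. 221.] [0.525 0.013 0.105] [ 0.458 -0.053  0.061] [0.605 0.11  0.135]
b [  0  65  28  21 327] [10. 74.] [-0.129  0.469  0.187] [-0.16   0.433  0.17 ] [-0.103  0.523  0.198]
b [ 261  311   99   73 4124] [305. 346.] [ 0.54  -0.265  0.104] [ 0.471 -0.333  0.061] [ 0.632 -0.173  0.135]
```

View pics/top.png

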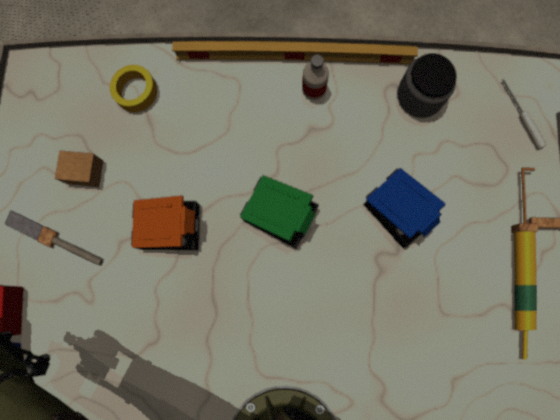

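View pics/side.png

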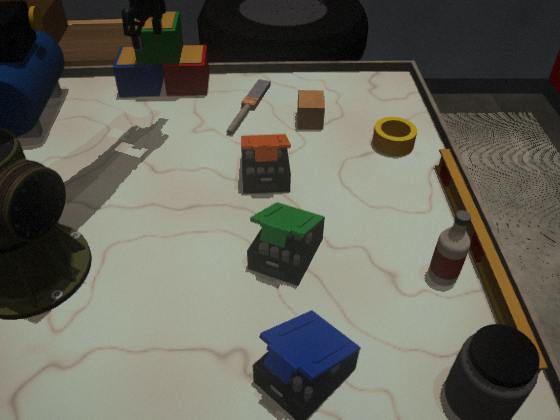

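Orange lid (top 132–195, 196–248; side 241–291, 134–162): the raised edge faces −y (right in the top view) and the hinge is on the +y side. Green is at top (277,208) and blue at (406,203). Next I fit the orange lid's plane and edges.

```bash
cat > fit.py <<'E'
from h import *
def lid(P,img,lo=5,hi=22,box=((.40,.60),(.17,.40))):
    hsv=cv2.cvtColor(img,cv2.COLOR_RGB2HSV)
    m=(hsv[...,0]>=lo)&(hsv[...,0]<=hi)&(hsv[...,1]>120)&(P[...,2]>.04)
    for i in(0,1): m&=(P[...,i]>box[i][0])&(P[...,i]<box[i][1])
    X=P[m]; k=np.ones(len(X),bool)
    for _ in range(8):
        c=X[k].mean(0); n=np.linalg.svd(X[k]-c,full_matrices=False)[2][2]; n*=np.sign(n[2])
        k=abs((X-c)@n)<.004
    ang=np.arccos(n[2]); hx=-n.copy(); hx[2]=0
    # horizontal hinge direction, uphill direction
    hy=np.cross([0,0,1],n); hy/=np.linalg.norm(hy); dn=np.cross(hy,n)  # downhill along lid
    dn*=-np.sign(dn[2])
    return X[k],c,n,ang,hy,dn
E
python3 - <<'E'
from fit import *
for n in("top","side"):
    d=np.load(n+".npz"); X,c,nn,a,hy,dn=lid(d["P"],d["img"])
    u=(X-c)@dn; v=(X-c)@hy
    lo,hi=np.percentile(u,[1,99]); vl,vh=np.percentile(v,[1,99])
    mid=c+hy*(vl+vh)/2
    core=abs(v-(vl+vh)/2)>.03
    print(n,len(X),"ang",a.round(3),"n",nn.round(3),"hy",hy.round(3),"dn",dn.round(3),"len",u.min(),u.max(),lo,hi,"w",vl,vh)
    print(" free edge no tab:",(mid+dn*np.percentile(u[core],1)).round(4),"hinge end",(mid+dn*hi).round(4))
    # footprint rectangle
    rr=cv2.minAreaRect(np.stack([u,v],1).astype(np.float32)); print(rr)
E
```

```text
top 2424 ang 0.459 n [-0.014  0.442  0.897] hy [-1.    -0.031  0.   ] dn [-0.027  0.896 -0.443] len -0.07558321943082404 0.08058214226916165 -0.07188815583346894 0.07524819607304556 w -0.05363401598706294 0.053023485401908155
 free edge no tab: [0.4911 0.2325 0.1279] hinge end [0.4872 0.3576 0.0661]
((0.002515934407711029, -0.0006073564291000366), (0.1096709743142128, 0.1558990478515625), 89.5896224975586)
side 605 ang 0.439 n [-0.011  0.424  0.905] hy [-1.    -0.026  0.   ] dn [-0.023  0.905 -0.425] len -0.060384485578813644 0.09611826447962553 -0.059333441147095746 0.09169461725476508 w -0.053690365991229144 0.053176724426134594
 free edge no tab: [0.4918 0.2305 0.1251] hinge end [0.4885 0.3572 0.0657]
((0.01770830899477005, -0.00044816359877586365), (0.1558862328529358, 0.10861823707818985), 0.5040315389633179)
```

```bash
cat > go.py <<'E'
from h import *; import sys
s=get_state(); r=q(s["tool_rot"]); t=np.array(list(map(float,sys.argv[1:4])))
print(s["time"],s["position"],s["force"].round(1) if hasattr(s["force"],"round") else s["force"],s["width"]); print("axes\n",r.as_matrix().round(3)); d=r.inv().apply(t-s["position"]); print("tool delta",d.round(4), "norm",np.linalg.norm(d).round(3))
E
python3 go.py .491 .252 .20
```

```text
0.1 [0.21552107 0.50580419 0.24178899] [-0.1 -0.1 -0.1] 0.0855666028133733
axes
 [[-0.    -0.92   0.392]
 [-0.001  0.392  0.92 ]
 [-1.     0.    -0.001]]
tool delta [ 0.0419 -0.3529 -0.1255] norm 0.377
```

```bash
python3 -m crank '{"travel":[[0,-0.044,-0.0157],[0,-0.044,-0.0157],[0,-0.044,-0.0157],[0,-0.044,-0.0157],[0,-0.044,-0.0157],[0,-0.044,-0.0157],[0,-0.044,-0.0157],[0,-0.044,-0.0157],[0,0,0]],"rot":[[0,0,0],[0,0,0],[0,0,0],[0,0,0],[0,0,0],[0,0,0],[0,0,0],[0,0,0],[0,0,0]],"grip":[0,0,0,0,0,0,0,0,0]}'; python3 go.py .491 .252 .16
```

```text
time: 1.23
position: [0.4974, 0.2437, 0.2388]
tool_rot: [0.587, -0.391, 0.592, 0.39]
force: [0.0, 0.3, 1.0]
width: -0.0003
1.225 [0.49743522 0.24365501 0.23884152] [0.  0.3 1. ] -0.000255656021169323
axes
 [[-0.005 -0.921  0.39 ]
 [-0.004  0.39   0.921]
 [-1.     0.003 -0.006]]
tool delta [0.0788 0.009  0.0056] norm 0.08
```

```bash
python3 -m crank '{"travel":[[0.026,0.003,0.002],[0.026,0.003,0.002],[0.026,0.003,0.002],[0,0,0]],"rot":[[0,0,0],[0,0,0],[0,0,0],[0,0,0]],"grip":[0,0,0,0]}'; python3 go.py .491 .252 .126
python3 - <<'E'
from h import *
c=camera("side"); cv2.imwrite("pics/s2.png",cv2.resize(c["img"][60:260,160:420,::-1],None,fx=3,fy=3))
E
```

```text
time: 1.72
position: [0.489, 0.2541, 0.1583]
tool_rot: [0.587, -0.391, 0.592, 0.391]
force: [0.2, 0.3, 0.7]
width: 0.0
1.725 [0.48900944 0.25406995 0.15832144] [0.2 0.3 0.7] 1.5502632915390035e-05
axes
 [[-0.006 -0.921  0.39 ]
 [-0.004  0.39   0.921]
 [-1.     0.004 -0.006]]
tool delta [ 0.0323 -0.0028 -0.0009] norm 0.032
```

View pics/s2.png

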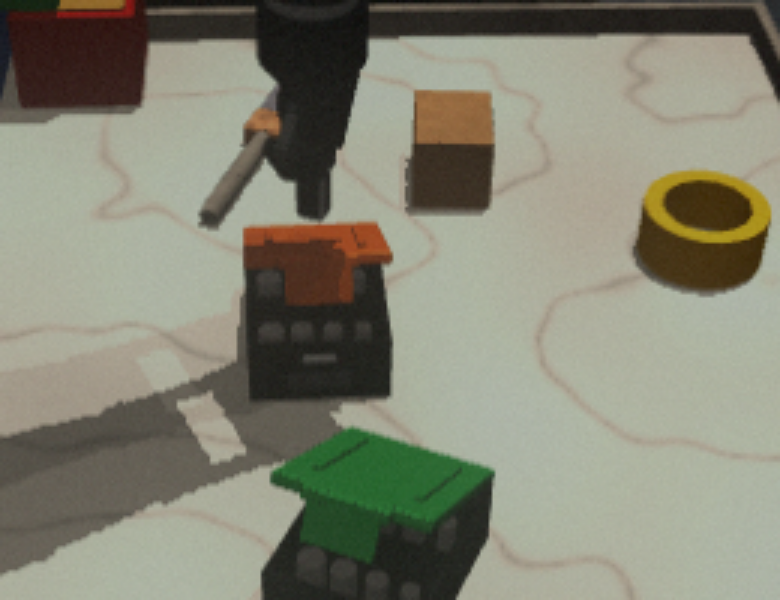

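The fingertips (≈315,215 in the crop) sit over mid-width of the orange lid (245–390). I press gradually, following the arc.

```bash
python3 -m crank '{"travel":[[0.01,0,0],[0.01,0,0],[0.01,-0.001,-0.0026],[0.01,-0.001,-0.0026],[0.01,-0.001,-0.0026]],"rot":[[0,0,0],[0,0,0],[0,0,0],[0,0,0],[0,0,0]],"grip":[0,0,0,0,0]}'; python3 go.py .490 .238 .075
```

```text
time: 2.4
position: [0.4903, 0.2459, 0.1097]
tool_rot: [0.589, -0.391, 0.589, 0.39]
force: [-0.1, -0.1, -0.0]
width: 0.0001
2.4 [0.49031951 0.24587242 0.10965014] [-0.1 -0.1 -0. ] 9.091753481116234e-05
axes
 [[ 0.    -0.921  0.389]
 [-0.001  0.389  0.921]
 [-1.    -0.001 -0.001]]
tool delta [ 0.0347 -0.0027 -0.0073] norm 0.036
```

```bash
python3 -m crank '{"travel":[[0.008,-0.0008,-0.002],[0.008,-0.0008,-0.002]],"rot":[[0,0,0],[0,0,0]],"grip":[0,0]}'; python3 go.py .490 .238 .075
python3 - <<'E'
from fit import *
c=camera("side"); cv2.imwrite("pics/s3.png",cv2.resize(c["img"][60:260,160:420,::-1],None,fx=3,fy=3))
for n in("top","side"):
    c=camera(n); X,cc,nn,a,hy,dn=lid(cloud(c),c["img"]); print(n,len(X),a,nn.round(3))
E
```

```text
time: 2.65
position: [0.4903, 0.241, 0.0924]
tool_rot: [0.589, -0.391, 0.59, 0.39]
force: [-0.1, 0.3, 0.8]
width: -0.0002
2.65 [0.49032791 0.2410051  0.09241912] [-0.1  0.3  0.8] -0.00017358506433268916
axes
 [[ 0.    -0.921  0.39 ]
 [-0.002  0.39   0.921]
 [-1.    -0.001 -0.001]]
tool delta [ 0.0174 -0.0009 -0.0029] norm 0.018
top 52 1.4230283175519594 [ 0.989 -0.001  0.147]
side 1101 0.12119459844320309 [-0.002  0.121  0.993]
```

View pics/s3.png

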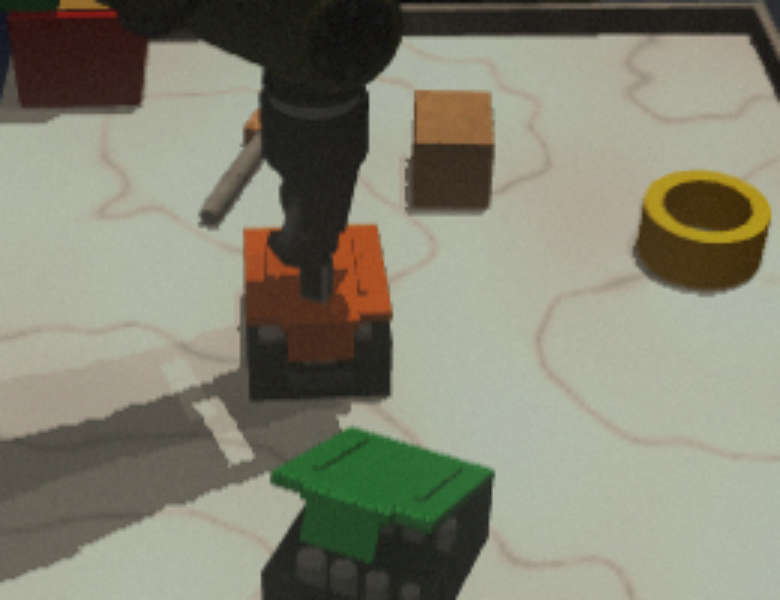

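The lid is following (angle ≈0.12), with the tip at ≈(317,295), near the free edge. Next, through the catch.

```bash
python3 -m crank '{"travel":[[0.006,-0.0004,-0.001],[0.006,-0.0004,-0.001],[0.006,0,0]],"rot":[[0,0,0],[0,0,0],[0,0,0]],"grip":[0,0,0]}'; python3 go.py .490 .238 .075
```

```text
time: 3.18
position: [0.4907, 0.2393, 0.0751]
tool_rot: [0.59, -0.391, 0.589, 0.39]
force: [-4.8, -3.3, 37.4]
width: -0.0001
3.175 [0.49068903 0.23926325 0.07513449] [-4.8 -3.3 37.4] -5.752967375346144e-05
axes
 [[ 0.002 -0.921  0.389]
 [-0.001  0.389  0.921]
 [-1.    -0.002  0.   ]]
tool delta [ 0.0001  0.0001 -0.0014] norm 0.001
```

Force is 37 N with the tip at about 64 mm, so the lid has bottomed out. I retreat straight up and check.

```bash
python3 -m crank '{"travel":[[-0.01,0,0],[-0.03,0,0],[-0.04,0,0],[-0.04,0,0],[-0.04,0,0],[0,0.045,0.015],[0,0.045,0.015],[0,0.045,0.015],[0,0,0],[0,0,0]],"rot":[[0,0,0],[0,0,0],[0,0,0],[0,0,0],[0,0,0],[0,0,0],[0,0,0],[0,0,0],[0,0,0],[0,0,0]],"grip":[0,0,0,0,0,0,0,0,0,0]}'
python3 - <<'E'
from fit import *
B={"o":(5,22,((.40,.60),(.17,.40))),"g":(40,85,((.43,.65),(-.1,.15))),"b":(95,125,((.43,.65),(-.36,-.13)))}
for n in("side","top"):
    c=camera(n); P=cloud(c); d=np.load(n+".npz")
    for k,v in B.items():
        X,_,_,a,*_=lid(P,c["img"],*v); a0=lid(d["P"],d["img"],*v)[3]; print(n,k,len(X),"before",a0.round(3),"now",a.round(3),"z",np.percentile(X[:,2],[5,95]).round(3))
    if n=="side": cv2.imwrite("pics/s4.png",cv2.resize(c["img"][80:420,160:420,::-1],None,fx=1.7,fy=1.7))
E
```

```text
time: 4.42
position: [0.3804, 0.3356, 0.24]
tool_rot: [0.59, -0.391, 0.589, 0.39]
force: [0.8, -0.3, 0.1]
width: 0.0001
side o 1781 before 0.439 now 0.004 z [0.061 0.066]
side g 1271 before 0.487 now 0.486 z [0.068 0.131]
side b 3642 before 0.47 now 0.471 z [0.069 0.13 ]
top o 2731 before 0.459 now 0.011 z [0.062 0.068]
top g 2624 before 0.486 now 0.487 z [0.07  0.131]
top b 2717 before 0.478 now 0.48 z [0.068 0.129]
```

View pics/s4.png

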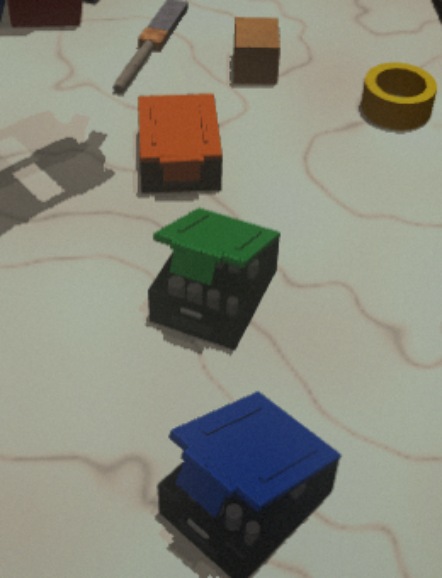

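The orange lid is flat on its box (crop ≈138–222, 93–190). Green and blue are still ajar, and the arm is clear.

```bash
python3 -c "from rig import *; print(hand_in())"
```

```text
the job is handed in; nothing more can be done
None
```

I shut the orange-lidded case by pressing near the free edge of its lid with the closed fingertips. I then backed the arm clear and handed the job in at about 4.5 s of robot time.

- **Orange lid:** with the arm clear for about a second, it measured 0.004 rad (side camera) and 0.011 rad (top camera), down from about 0.45. Its top was at about 65 mm, which is the shut height, so it is past the catch and staying shut.
- **Blue and green lids:** both were unchanged to within 0.002 rad, at about 0.47–0.48 and 0.49.
- **Forces:** the end-of-move reading was 37 N upwards with the lid bottomed out. I read force only at the end of each move, so a brief peak in between is not ruled out. After retreating it read about zero.
- **Failed check:** one top-camera angle reading during the press was useless because the arm hid the lid, so I used the side camera for that step. No other checks failed or disagreed.

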